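Two-face contact test of a transformer module

TASK

Test the yellow-capped transformer module on the sprung copper bar: hold it upright and press its red face squarely, middle to middle, against the bar so that the bar goes in about a centimetre and stays in for a moment; then back off, turn the module and press its blue face the same way. Leave it standing upright on the bench right in front of the bar with the blue face still towards it, and leave the white-capped spare module where it is.

Things in the scene. Friction and masses are not known exactly. Their poses are not given: they have to be found in the camera images.
- module: Module to test: grey block 70 x 70 x 34 mm high, with a square YELLOW cap 32 x 32 mm on its middle from 34 to 64 mm height (grip it there, along either pair of sides). 0.3 to 0.45 kg, loose. Origin: centre of underside; z up. +x face (35 mm out) is RED, +y face (35 mm out) BLUE (from above, a quarter turn anticlockwise from red), also shown as strips on the top edges; the other faces are grey.
- bar_face (a point): Centre of the front face of the copper bar (70 mm wide, 8 to 28 mm above the bench); moves with it. x: level, square into the face, the way it is pushed, away from the robot within 20 degrees; y along the bar; z up. 35 mm behind the unpressed face stands a fixed bent steel bracket, 110 mm wide, 60 mm tall, with a 90 mm foot behind. Bare bench in front.
- bar (a joint): How far the bar is pushed in along its x, in m: 0 at rest, end stop 0.016. A spring returns it: 1.2 N at rest plus 0.3 N per mm (4.5 N at 11 mm). A press counts from 0.007.
- spare: Bystander: another module of the same shape, size and face colours, but with a WHITE cap. Origin: centre of its underside. To be left where it stands.
Mind the look-alikes: they are no part of the job. Leave any pink look-alike of the part that bears bar_face alone.

How it is judged:
By the outcome, as a careful person would: the job done as asked, in the order asked, and still so for the second after the job is handed in, with the robot touching nothing.
It also fails if it takes over 51 s, if anything falls off the work surface, if the arm or the gripper's body presses on something with over 40 N, if the wrist force passes 120 N, or if a joint passes its speed limit or range.

ROBOT

A 7-joint arm with a two-finger parallel gripper is mounted at the origin on the work surface. World frame = base frame: x ahead of the robot, y to its left, z up, the work surface at z = 0. Lengths are in mm, angles in rad, forces in N, time in s.
With the tool pointing down it reaches from about 425 to 950 mm from the base axis. Payload 16.7 kg.
Tool frame: the origin (TCP) lies midway between the tips of the shut fingers; the grasp point (between the pads) lies 19 mm behind it; z points along the fingers, y is the line along which they close (so a half turn about z gives the same grasp; the last joint's range is limited). The gripper opens to 94 mm and grips with 3 to 60 N. Pads are 16 mm wide; open, the fingers measure 119 mm over their backs; the gripper's body (75 mm by 177 mm) begins 78 mm behind the grasp point.
Start: joints at [1.196, 0.426, 0.074, 1.606, -0.034, 1.111, -0.067], TCP at [150.436, -657.984, 205.467] pointing down, gripper open.
Joint ranges: [-2.85, 2.85], [-0.5, 2.14], [-1.23, 1.37], [0.21, 2.46], [-1.02, 4.16], [0.16, 2.05], [-2.73, 2.73]. Speed limits (rad/s): [1.89, 1.89, 2.39, 2.39, 3.01, 3.01, 3.01].

INTERFACE

Orientations are given as a rotation vector (axis times angle).
In Python, from plant import bot gives the robot as it stands.
- The arm moves only by the tool arm_command, never from a script. Its argument "increments" is a list of rows, each a list of 7 numbers: the turn, a rotation vector about the tool's x, y, z normalised to -1 to 1, where 1 is 90 degrees, then the shift along the tool's x, y, z normalised to -1 to 1, where 1 is 20 cm, then the opening, from -1 (shut) to 1 (fully open). In form: [[rx, ry, rz, tx, ty, tz, jaw], ...]. A call has 1 to 20 rows; each row shifts and turns the commanded pose from where the row before left it, along the tool's axes as they then stand; what a row does not reach is not made up. A row lasts 1/12 s, in which the tool goes at most 41.7 mm and 7.16 degrees, less where a joint would pass 70% of its speed; a pose out of reach is approached as far as the arm can. A call with a number of a shift or a turn outside -1 to 1 is refused whole. A call with a gripper value outside its range is refused whole. The fingers move at their own pace and stop on an object; "newtons" is the grip in N (left out, the last holds). Time passes only in rows, so rows that do not move let the fingers close. It gives the time, the measured TCP pose, the force, the opening and the grip force at its end, in the units of the state.
- bot.state(): the state, without advancing time (a new reading comes with each control period).
- bot.capture(name): name is "scene" or "top"; returns a dict with "image" (384x512x3 uint8, red, green, blue), "mtx" (3x3 intrinsics, pixels), "rvec" (rotation vector, rad) and "tvec" (3), from world to camera coordinates, as OpenCV has them. Camera axes: x right, y down, z forward; pixel columns grow to the right and rows downward; lengths in mm; the calibration is good to about 2 mm. A picture is of the moment at which its call begins. There is no depth.
- bot.close_job(): hands the job in; it is judged then, once.
Trained networks look in a picture, given as the dict that the camera call returned (one of the last four; its "shot" number tells which), for a name from the list of things; names that differ only in an ending like _2 or _b are one class to them, and where a whole thing is asked for, a point or a joint stands for the part that bears it (a point fixed in the world has none). Each returns a list of dicts, best first, with "score" (0 to 1); they miss things now and then, are a little off and sometimes report something else, mostly with a low value. They report only what shows in the picture. A call takes as long as a camera call. They do not tell look-alikes from the thing itself.
- bot.find_in(picture, target): "position" ([x, y, z] in mm, in world coordinates, good to about 4 mm: the middle of the surface that is visible of it).
- bot.outline_of(picture, target): "mask" (384x512 bool, what is visible of it).
The state is a dict: "time_s": time; "joints": joint angles; "qvel": joint speeds; "joint_torque": joint torques, N m; "eef_pos": TCP position; "ee_rot": TCP orientation; "ft_force": force on the tool from outside, world axes, zero at the start; "torque": the same for the moment, N m; "grip_width": finger opening in mm; "grip_force": force on a finger pad.
Only numpy, scipy, OpenCV 4.12 (cv2) and the standard library are available. Lean on these libraries where they do the work, as an engineer would, in place of code of your own. Each camera call takes 0.05 s, during which the arm holds its last target. There are 200 camera calls.

## Working session

There is one attempt and no reset: what is moved stays moved. The work goes in short steps, Python scripts to look and compute and a tool call to move; the robot and the scene stay as the last step left them, time stands still between calls to the robot, and variables do not carry over. Pictures are saved under pics/ and viewed, at most 10 in all, crops included, and the job is handed in when it is done.

Besides the shell and the picture viewer there is one more tool, called as name(argument=value, ...), one argument or row to a line, values as JSON. arm_command: Moves the arm, as the interface text tells. Its arguments: {"type":"object","properties":{"increments":{"type":"array"},"newtons":{"type":"number"}},"required":["increments"]}

```bash
mkdir -p pics
cat > h.py <<'E'
import numpy as np, cv2
from plant import bot
def cap(n,save=None):
    p=bot.capture(n)
    if save: cv2.imwrite('pics/'+save,cv2.cvtColor(p['image'],cv2.COLOR_RGB2BGR))
    return p
def proj(p,P):
    return cv2.projectPoints(np.float64(P).reshape(-1,3),np.float64(p['rvec']),np.float64(p['tvec']),np.float64(p['mtx']),None)[0].reshape(-1,2)
def unproj(p,uv,z):
    R=cv2.Rodrigues(np.float64(p['rvec']))[0];t=np.float64(p['tvec']).ravel();c=-R.T@t
    uv=np.float64(uv).reshape(-1,2);d=np.c_[uv,np.ones(len(uv))]@np.linalg.inv(p['mtx']).T@R
    return c+d*((z-c[2])/d[:,2])[:,None]
E
python3 - <<'E'
from h import *
a=cap('scene','s0.png');b=cap('top','t0.png')
for n,p in(('scene',a),('top',b)):
    for t in('module','bar_face','bar','spare'):
        for d in bot.find_in(p,t)[:4]:
            print(n,t,np.round(d['position']),round(d['score'],2),np.round(proj(p,d['position'])))
s=bot.state();print(s['eef_pos'],s['ee_rot'],s['time_s'],s['grip_width'])
i=np.hstack([cv2.imread('pics/s0.png'),cv2.imread('pics/t0.png')]);cv2.imwrite('pics/both0.png',cv2.resize(i,(800,300),interpolation=cv2.INTER_AREA))
E
```

```text
scene module [472. 292.  32.] 0.6 [[344. 172.]]
scene bar_face [658. -79.  28.] 0.54 [[227. 255.]]
scene bar [655. -83.  27.] 0.67 [[225. 255.]]
scene bar [ 460. -316.   32.] 0.29 [[117. 209.]]
scene spare [ 460. -318.   32.] 0.92 [[116. 209.]]
scene spare [656. -81.  26.] 0.65 [[226. 255.]]
top module [448. 301.  36.] 0.78 [[132. 215.]]
top bar_face [ 299. -150.   29.] 0.55 [[317. 277.]]
top bar_face [658. -74.  27.] 0.47 [[286. 134.]]
top bar [655. -75.  28.] 0.5 [[286. 135.]]
top bar [ 297. -150.   30.] 0.49 [[317. 278.]]
top spare [ 438. -306.   32.] 0.96 [[379. 221.]]
[ 150.40774857 -657.98096607  205.46058899] [-3.12173700e+00 -3.52207780e-01 -1.48627818e-05] 0.5 93.79098716233297
```

View pics/t0.png

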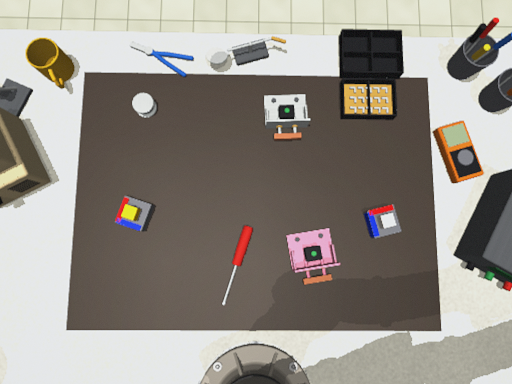

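View pics/s0.png

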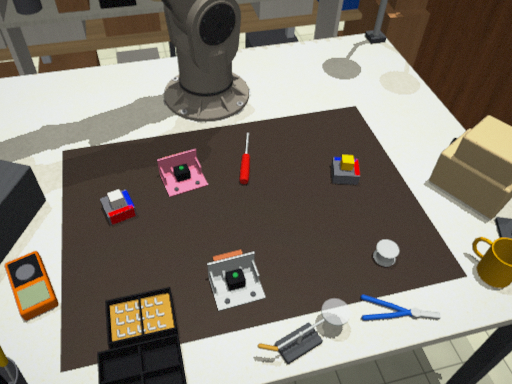

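The targets are the yellow-capped module at (130,213) in the top image and the grey bracket with its copper bar at (288,134). The look-alikes are the white-capped spare (387,220) and the pink bracket (313,255), both to be avoided.

```bash
cat >> h.py <<'E'
def mask(p,box,kind):
    hsv=cv2.cvtColor(p['image'],cv2.COLOR_RGB2HSV).astype(int);h,s,v=hsv[...,0],hsv[...,1],hsv[...,2]
    m={'yellow':(abs(h-27)<7)&(s>150)&(v>90),'red':((h<6)|(h>172))&(s>150)&(v>80),'blue':(abs(h-115)<14)&(s>140)&(v>60),'copper':(abs(h-10)<8)&(s>90)&(v>100)}[kind]
    o=np.zeros(m.shape,np.uint8);x0,y0,x1,y1=box;o[y0:y1,x0:x1]=m[y0:y1,x0:x1];return o
E
python3 - <<'E'
from h import *
p=cap('top')
for k,box,z in(('yellow',(105,185,165,240),64),('red',(105,185,165,240),34),('blue',(105,185,165,240),34),('copper',(260,115,320,150),28)):
    m=mask(p,box,k);n=m.sum()
    c=cv2.findNonZero(m).reshape(-1,2).astype(float)
    w=unproj(p,c,z)[:,:2].astype(np.float32)
    r=cv2.minAreaRect(w);print(k,n,w.mean(0).round(1),np.round(r[0],1),np.round(r[1],1),round(r[2],1), 'box',np.round(cv2.boxPoints(r),0).tolist())
R=cv2.Rodrigues(np.float64(p['rvec']))[0];print('cam',-R.T@np.ravel(p['tvec']))
a=cv2.resize(p['image'][185:240,100:170],None,fx=6,fy=6,interpolation=cv2.INTER_CUBIC)[:330,:400]
b=cv2.resize(p['image'][85:140,255:325],None,fx=6,fy=6,interpolation=cv2.INTER_CUBIC)[:330,:400]
cv2.imwrite('pics/c0.png',cv2.cvtColor(np.hstack([a,b]),cv2.COLOR_RGB2BGR))
E
```

```text
yellow 212 [451.4 298.3] [451.4 297.9] [38.2 31.1] 72.4 box [[431.0, 284.0], [460.0, 275.0], [472.0, 311.0], [442.0, 321.0]]
red 97 [465.1 328.9] [461.  329.3] [13.7 59.8] 70.5 box [[431.0, 333.0], [487.0, 313.0], [492.0, 326.0], [435.0, 346.0]]
blue 121 [423.6 306.8] [424.8 310.1] [60.2 12.9] 72.2 box [[409.0, 283.0], [422.0, 280.0], [440.0, 337.0], [428.0, 341.0]]
copper 165 [653.6 -79.7] [653.5 -79.5] [15.6 69.9] 3.3 box [[644.0, -45.0], [648.0, -115.0], [663.0, -114.0], [659.0, -44.0]]
cam [377.71382614  14.6208761  992.64998525]
```

View pics/c0.png

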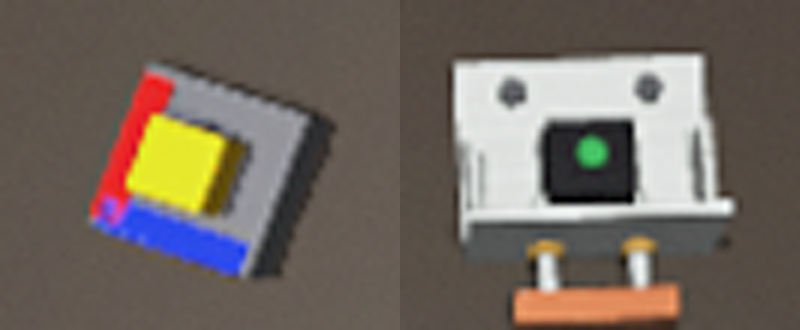

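The top crop shows the yellow cap, with the red strip on the left (+y) side and blue at the bottom, so this is the right module. The bar is the orange strip at about (289,134), on the grey bracket. I'll refine both poses with a silhouette fit.

```bash
cat >> h.py <<'E'
from scipy.optimize import minimize
def box(x,y,a,x0,x1,y0,y1,z0,z1):
    c,s=np.cos(a),np.sin(a)
    return np.array([[x+c*u-s*v,y+s*u+c*v,z] for u in(x0,x1) for v in(y0,y1) for z in(z0,z1)])
def sil(p,P,K=16):
    q=proj(p,P);h=cv2.convexHull(((q+.5)*K*1.0).astype(np.float32))
    o=h.min(axis=(0,1))//K*K-K*3
    return q,h,K
def render(p,P,bx,K=8):
    q=(proj(p,P)+.5-np.array(bx[:2]))*K
    m=np.zeros(((bx[3]-bx[1])*K,(bx[2]-bx[0])*K),np.uint8)
    cv2.fillConvexPoly(m,np.int32(np.round(cv2.convexHull(np.float32(q))*16-8)),1,shift=4)
    return cv2.resize(m.astype(np.float32),(bx[2]-bx[0],bx[3]-bx[1]),interpolation=cv2.INTER_AREA)
def fit(items,x0,step):
    # items: (pic, box, mask, f(params)->points)
    f=lambda v:sum(((render(p,g(v),b)-m[b[1]:b[3],b[0]:b[2]])**2).sum() for p,b,m,g in items)
    x0=np.array(x0,float);S=np.vstack([x0]+[x0+np.eye(len(x0))[i]*step[i] for i in range(len(x0))])
    r=minimize(f,x0,method='Nelder-Mead',options=dict(initial_simplex=S,xatol=.001,fatol=.01));return r.x,r.fun
def g_bar(v): return box(v[0],v[1],v[2],0,v[3],-35,35,8,28)
def g_cap(v): return box(v[0],v[1],v[2],-16,16,-16,16,34,64)
E
python3 - <<'E'
from h import *
p=cap('top');b=(262,118,316,150)
print(fit([(p,b,mask(p,b,'copper'),g_bar)],[651,-80,.057,9],[4,4,.05,3]))
b=(105,185,165,240);hsv=cv2.cvtColor(p['image'],cv2.COLOR_RGB2HSV).astype(int)
m=((abs(hsv[...,0]-27)<8)&(hsv[...,1]>140)).astype(np.uint8)
print(fit([(p,b,m,g_cap)],[448,300,1.25],[5,5,.1]))
q=np.array([[150,62],[90,220],[245,275],[310,115]])/6+[100,185]-.5
w=unproj(p,q,34)[:,:2];print(w.round(1).tolist(),w.mean(0),np.linalg.norm(w-np.roll(w,1,0),axis=1))
# other view: scene
s=cap('scene');b=(335,145,370,175)
hs=cv2.cvtColor(s['image'],cv2.COLOR_RGB2HSV).astype(int);m=((abs(hs[...,0]-25)<9)&(hs[...,1]>130)).astype(np.uint8)
print('scene',fit([(s,b,m,g_cap)],[448,300,1.25],[5,5,.1]))
print(bot.state()['time_s'])
E
```

```text
(array([ 6.51326782e+02, -8.01548527e+01,  5.21335320e-02,  9.88121633e+00]), np.float64(7.033203125))
(array([452.36674273, 302.14033704,   1.27986823]), np.float64(16.096435546875))
[[496.1, 323.3], [431.3, 344.0], [409.6, 280.5], [474.9, 257.2]] [452.97754656 301.26750207] [69.42791847 68.05706417 67.14293011 69.37917296]
scene (array([454.00563687, 305.03662146,   1.14884227]), np.float64(11.1845703125))
0.65
```

Measured so far: module at (453, 302) with red facing 72°, bar face at (651, -80) with yaw about 3.1°. I'm moving there by way of (620, -130) to stay clear of the base.

arm_command(
  increments=[
    [0, 0, 0, 0.16, -0.114, 0, 1],
    [0, 0, 0, 0.16, -0.114, 0, 1],
    [0, 0, 0, 0.16, -0.114, 0, 1],
    [0, 0, 0, 0.16, -0.114, 0, 1],
    [0, 0, 0, 0.16, -0.114, 0, 1],
    [0, 0, 0, 0.16, -0.114, 0, 1],
    [0, 0, 0, 0.16, -0.114, 0, 1],
    [0, 0, 0, 0.16, -0.114, 0, 1],
    [0, 0, 0, 0.16, -0.114, 0, 1],
    [0, 0, 0, 0.16, -0.114, 0, 1],
    [0, 0, 0, 0.16, -0.114, 0, 1],
    [0, 0, 0, 0.16, -0.114, 0, 1],
    [0, 0, 0, 0.16, -0.114, 0, 1],
    [0, 0, 0, 0.16, -0.114, 0, 1],
    [0, 0, 0, 0.16, -0.114, 0, 1],
    [0, 0, 0, 0.16, -0.114, 0, 1],
    [0, 0, 0, 0.16, -0.114, 0, 1],
    [0, 0, 0, 0.16, -0.114, 0, 1],
    [0, 0, 0, 0, 0, 0, 1],
  ],
)

```text
time_s: 2.23
eef_pos: [624.5, -121.6, 205.3]
ee_rot: [-3.117, -0.364, -0.003]
ft_force: [-0.9, 0.7, 0.2]
grip_width: 94.0
grip_force: 0.0
```

```bash
cat >> h.py <<'E'
def pose():
    s=bot.state();R=cv2.Rodrigues(np.float64(s['ee_rot']))[0]
    return np.array(s['eef_pos']),np.degrees(np.arctan2(R[1,0],R[0,0])),R,s
def rel(x,y,z,psi):
    P,a,R,s=pose();d=R.T@(np.array([x,y,z])-P)/200
    print('t',round(s['time_s'],2),'P',P.round(1),'psi',round(a,2),'tz',R[:,2].round(4),'w',round(s['grip_width'],1),'gf',round(s['grip_force'],1),'F',np.round(s['ft_force'],1))
    print('shift',d.round(4),'rows',np.linalg.norm(d)/.2,'rz',round(-((psi-a+180)%360-180)/90,4),'j',np.round(s['joints'],2))
E
python3 -c "
from h import *
rel(453,302,205,161.9)"
```

```text
t 2.23 P [ 624.5 -121.6  205.3] psi 13.33 tz [ 0.0017  0.0033 -1.    ] w 94.0 gf 0.0 F [-0.9  0.7  0.2]
shift [-0.3463 -2.2585  0.0073] rows 11.42472297454952 rz -1.6508 j [ 0.29  0.38 -0.25  1.68  0.1   1.09 -1.33]
```

arm_command(
  increments=[
    [0, 0, -0.075, -0.03, -0.19, 0, 1],
    [0, 0, -0.075, 0, -0.19, 0, 1],
    [0, 0, -0.075, 0, -0.19, 0, 1],
    [0, 0, -0.075, 0, -0.19, 0, 1],
    [0, 0, -0.075, 0, -0.1, 0, 1],
    [0, 0, -0.075, 0, 0, 0, 1],
    [0, 0, -0.075, 0, 0, 0, 1],
    [0, 0, -0.075, 0, 0, 0, 1],
    [0, 0, -0.075, 0, 0, 0, 1],
    [0, 0, -0.075, 0, 0, 0, 1],
    [0, 0, -0.075, 0, 0, 0, 1],
    [0, 0, -0.075, 0, 0, 0, 1],
    [0, 0, -0.075, 0, 0, 0, 1],
  ],
)

```text
time_s: 3.32
eef_pos: [542.9, 23.0, 205.6]
ee_rot: [1.999, 2.423, 0.0]
ft_force: [0.2, 0.0, 0.2]
grip_width: 93.7
grip_force: 0.0
```

```bash
python3 -c "
from h import *
rel(453,302,140,161.9)"
```

```text
t 3.32 P [542.9  23.  205.6] psi 100.95 tz [ 2.e-04 -1.e-04 -1.e+00] w 93.7 gf 0.0 F [0.2 0.  0.2]
shift [ 1.4549 -0.1766  0.3279] rows 7.509268654336654 rz -0.6772 j [ 0.33  0.26 -0.57  1.87  0.16  1.05 -0.12]
```

arm_command(
  increments=[
    [0, 0, 0, 0.182, -0.022, 0.03, 1],
    [0, 0, 0, 0.182, -0.022, 0.03, 1],
    [0, 0, 0, 0.182, -0.022, 0.03, 1],
    [0, 0, 0, 0.182, -0.022, 0.03, 1],
    [0, 0, 0, 0.182, -0.022, 0.03, 1],
    [0, 0, 0, 0.182, -0.022, 0.03, 1],
    [0, 0, 0, 0.182, -0.022, 0.03, 1],
    [0, 0, 0, 0.182, -0.022, 0.03, 1],
    [0, 0, -0.075, 0, 0, 0, 1],
    [0, 0, -0.075, 0, 0, 0, 1],
    [0, 0, -0.075, 0, 0, 0, 1],
    [0, 0, -0.075, 0, 0, 0, 1],
    [0, 0, -0.075, 0, 0, 0, 1],
    [0, 0, -0.075, 0, 0, 0, 1],
    [0, 0, -0.075, 0, 0, 0, 1],
    [0, 0, -0.075, 0, 0, 0, 1],
    [0, 0, -0.075, 0, 0, 0, 1],
    [0, 0, 0, 0, 0, 0, 1],
  ],
)

```text
time_s: 4.82
eef_pos: [454.8, 302.7, 157.5]
ee_rot: [-0.499, -3.102, -0.0]
ft_force: [-0.6, -0.2, -0.7]
grip_width: 93.8
grip_force: 0.0
```

```bash
python3 -c "
from h import *
rel(453,302,38,161.9)"
```

```text
t 4.82 P [454.8 302.7 157.5] psi 161.71 tz [-1.e-04  1.e-04 -1.e+00] w 93.8 gf 0.0 F [-0.6 -0.2 -0.7]
shift [ 0.0074 -0.0061  0.5974] rows 2.9871792253300122 rz -0.0021 j [ 0.03  0.4  -0.91  1.9   0.37  1.02  0.21]
```

arm_command(
  increments=[
    [0, 0, 0, 0.007, -0.006, 0.15, 0.6],
    [0, 0, 0, 0, 0, 0.15, 0.3],
    [0, 0, 0, 0, 0, 0.15, 0.1],
    [0, 0, 0, 0, 0, 0.09, 0],
    [0, 0, 0, 0, 0, 0.05, 0],
    [0, 0, 0, 0, 0, 0, -0.1],
    [0, 0, 0, 0, 0, 0, -0.2],
    [0, 0, 0, 0, 0, 0, -0.3],
    [0, 0, 0, 0, 0, 0, -0.4],
    [0, 0, 0, 0, 0, 0, -0.6],
    [0, 0, 0, 0, 0, 0, -1],
    [0, 0, 0, 0, 0, 0, -1],
    [0, 0, 0, 0, 0, 0, -1],
    [0, 0, 0, 0, 0, 0, -1],
  ],
  newtons=35,
)

```text
time_s: 5.98
eef_pos: [453.7, 302.6, 40.7]
ee_rot: [0.509, 3.098, 0.002]
ft_force: [-0.9, -0.9, 8.2]
grip_width: 31.5
grip_force: 35.0
```

```bash
python3 -c "
from h import *
rel(453,302,38,161.9)"
```

```text
t 5.98 P [453.7 302.6  40.7] psi 161.35 tz [ 1.8e-03  8.0e-04 -1.0e+00] w 31.5 gf 35.0 F [-0.9 -0.9  8.2]
shift [ 0.0023 -0.0041  0.0134] rows 0.07076670811104442 rz -0.0061 j [-0.07  0.55 -0.8   1.99  0.54  0.82  0.06]
```

arm_command(
  increments=[
    [0, 0, 0, 0, 0, -0.08, -1],
    [0, 0, 0, 0, 0, -0.1, -1],
    [0, 0, 0, 0, 0, -0.1, -1],
    [0, 0, 0, -0.05, -0.076, 0, -1],
    [0, 0, 0, -0.1, -0.152, 0, -1],
    [0, 0, 0, -0.1, -0.152, 0, -1],
    [0, 0, 0, -0.1, -0.152, 0, -1],
    [0, 0, 0, -0.1, -0.152, 0, -1],
    [0, 0, 0, -0.1, -0.152, 0, -1],
    [0, 0, 0, -0.1, -0.152, 0, -1],
    [0, 0, 0, -0.1, -0.152, 0, -1],
    [0, 0, 0, -0.1, -0.152, 0, -1],
    [0, 0, 0, -0.1, -0.152, 0, -1],
    [0, 0, 0, -0.1, -0.152, 0, -1],
    [0, 0, 0, -0.05, -0.076, 0, -1],
    [0, 0, 0, 0, 0, 0, -1],
  ],
)

```text
time_s: 7.32
eef_pos: [554.9, -90.4, 95.3]
ee_rot: [0.519, 3.098, -0.002]
ft_force: [0.3, 0.6, -3.7]
grip_width: 31.7
grip_force: 35.0
```

arm_command(
  increments=[
    [0, 0, 0.03, 0, 0, 0, -1],
    [0, 0, 0.07, 0, 0, 0, -1],
    [0, 0, 0.07, 0, 0, 0, -1],
    [0, 0, 0.07, 0, 0, 0, -1],
    [0, 0, 0.07, 0, 0, 0, -1],
    [0, 0, 0.07, 0, 0, 0, -1],
    [0, 0, 0.07, 0, 0, 0, -1],
    [0, 0, 0.07, 0, 0, 0, -1],
    [0, 0, 0.07, 0, 0, 0, -1],
    [0, 0, 0.07, 0, 0, 0, -1],
    [0, 0, 0.07, 0, 0, 0, -1],
    [0, 0, 0.03, 0, 0, 0, -1],
    [0, 0, 0, 0, 0, 0, -1],
    [0, 0, 0, 0, 0, 0, -1],
  ],
)

```text
time_s: 8.48
eef_pos: [554.5, -84.5, 95.7]
ee_rot: [2.16, 2.281, 0.0]
ft_force: [-0.6, -0.2, -4.1]
grip_width: 31.7
grip_force: 35.0
```

Run:
```python
from h import *
rel(556.5,-85.3,42,93.1)
cap('top','t1.png');cap('scene','s1.png')
a=cv2.imread('pics/t1.png')[90:210,230:360];b=cv2.imread('pics/s1.png')[150:300,150:312]
f=lambda i:cv2.resize(i,(400,370),interpolation=cv2.INTER_CUBIC)
cv2.imwrite('pics/c1.png',np.hstack([f(a),f(b)]))
```

```text
t 8.48 P [554.5 -84.5  95.7] psi 93.12 tz [ 1.e-04  0.e+00 -1.e+00] w 31.7 gf 35.0 F [-0.6 -0.2 -4.1]
shift [-0.0048  0.0097  0.2685] rows 1.3436810567161064 rz 0.0002 j [ 0.46  0.42 -0.52  1.94  0.27  0.86 -0.15]
```

View pics/c1.png

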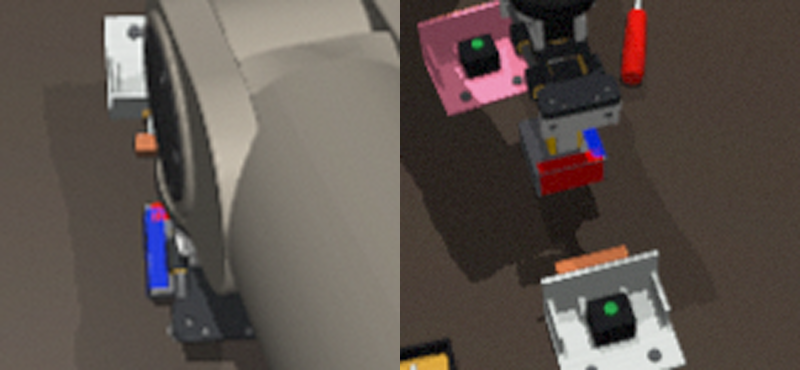

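The module hangs upright, red face towards the bar (red face at about (218,220) in the scene image). The force reads about 4 N, so the grip holds. Next I'll measure the module's sideways offset in the gripper from its red face.

Run:
```python
from h import *
P,a,R,s=pose();s=cap('scene');b=(195,200,245,235)
m=mask(s,b,'red');h=P[2]-40.7
hv=cv2.cvtColor(s['image'],cv2.COLOR_RGB2HSV)[...,2];print(m.sum(),np.percentile(hv[m>0],[5,25,50,75,95]))
g=lambda v:box(v[0],v[1],v[2],35-v[3],35,-35,35,h,h+34)
for w in (0,): 
  mm=m.copy(); print(fit([(s,b,mm,g)],[P[0],P[1],np.radians(3.1),2],[4,4,.05,3]))
m2=((m>0)&(hv<200)).astype(np.uint8);print(m2.sum(),fit([(s,b,m2,lambda v:box(v[0],v[1],v[2],35,35.01,-35,35,h,h+34))],[P[0],P[1],np.radians(3.1)],[4,4,.05]))
# bar in scene
b2=(205,240,250,262);m3=mask(s,b2,'copper');q=cv2.findNonZero(m3).reshape(-1,2);print(m3.sum(),q.min(0),q.max(0))
bar=proj(s,box(651.3,-80.2,.053,0,10,-35,35,8,28));print(bar.round(0).tolist())
rows=[(y,*q[q[:,1]==y][:,0][[0,-1]]) for y in np.unique(q[:,1])];print(rows)
t=cap('top');b4=(275,155,295,200);mb=mask(t,b4,'blue');c=cv2.findNonZero(mb).reshape(-1,2)
w=unproj(t,c,h+34)[:,:2];print('blue w min/max',w.min(0),w.max(0),cv2.minAreaRect(w.astype(np.float32)))
```

```text
321 [ 89. 104. 107. 110. 139.]
(array([ 5.54599725e+02, -8.61861963e+01,  4.53310428e-02,  1.07971903e+01]), np.float64(68.688232421875))
318 (array([ 5.53996534e+02, -8.71571136e+01,  1.07144334e-01]), np.float64(112.067626953125))
156 [213 249] [242 260]
[[211.0, 261.0], [211.0, 257.0], [240.0, 254.0], [240.0, 249.0], [212.0, 265.0], [212.0, 260.0], [241.0, 257.0], [241.0, 253.0]]
[(np.int32(249), np.int32(239), np.int32(240)), (np.int32(250), np.int32(235), np.int32(241)), (np.int32(251), np.int32(231), np.int32(241)), (np.int32(252), np.int32(228), np.int32(242)), (np.int32(253), np.int32(224), np.int32(242)), (np.int32(254), np.int32(220), np.int32(240)), (np.int32(255), np.int32(215), np.int32(236)), (np.int32(256), np.int32(213), np.int32(232)), (np.int32(257), np.int32(213), np.int32(228)), (np.int32(258), np.int32(213), np.int32(224)), (np.int32(259), np.int32(213), np.int32(220)), (np.int32(260), np.int32(214), np.int32(216))]
blue w min/max [518.32315832 -64.79948969] [580.71552945 -48.26949949] ((549.9989624023438, -56.30919647216797), (62.309173583984375, 16.130889892578125), 4.34133243560791)
```

Run:
```python
from h import *
P,a,R,s=pose();s=cap('scene');b=(195,200,245,235);h=P[2]-40.7
m=mask(s,b,'red');q=cv2.findNonZero(m).reshape(-1,2)
print([(int(y),*[int(v) for v in q[q[:,1]==y][:,0][[0,-1]]]) for y in np.unique(q[:,1])])
for dy in(-3,0,3):
  print(dy,proj(s,box(554.5,-84.5+dy,.054,35,35.01,-35,35,h,h+34))[:4].round(1).tolist())
cv2.imwrite('pics/c2.png',cv2.cvtColor(cv2.resize(s['image'][190:270,190:260],(700,800)[::-1] if 0 else (525,600),interpolation=cv2.INTER_CUBIC),cv2.COLOR_RGB2BGR))
```

```text
[(212, 222, 226), (213, 217, 226), (214, 213, 231), (215, 209, 231), (216, 205, 231), (217, 205, 231), (218, 206, 231), (219, 206, 231), (220, 206, 231), (221, 207, 231), (222, 207, 231), (223, 207, 231), (224, 207, 226), (225, 207, 222), (226, 207, 218), (227, 207, 214), (228, 207, 209)]
-3 [[203.1, 229.4], [202.3, 220.5], [231.4, 222.6], [231.3, 213.7]]
0 [[204.3, 229.1], [203.6, 220.3], [232.6, 222.4], [232.6, 213.5]]
3 [[205.6, 228.9], [204.8, 220.1], [233.8, 222.1], [233.8, 213.3]]
```

View pics/c2.png

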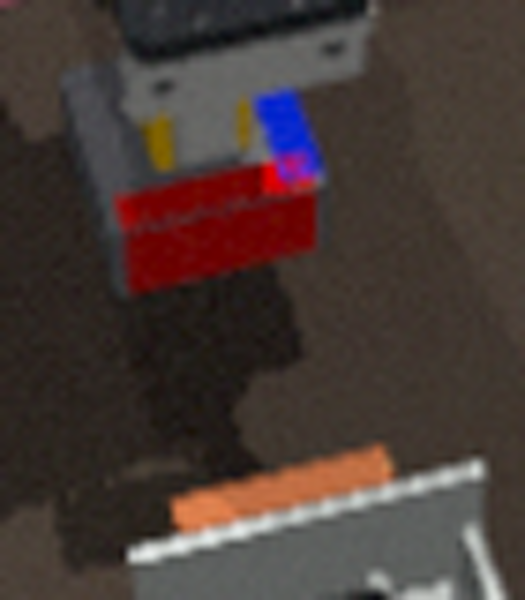

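The red panel's centre agrees with the bar line to within about 1 mm in both cameras. I'm lowering it and approaching.

arm_command(
  increments=[
    [0, 0, 0, -0.003, 0, 0.06, -1],
    [0, 0, 0, 0, 0, 0.08, -1],
    [0, 0, 0, 0, 0, 0.08, -1],
    [0, 0, 0, 0, 0, 0.048, -1],
    [0, 0, 0, 0, 0.05, 0, -1],
    [0, 0, 0, 0, 0.08, 0, -1],
    [0, 0, 0, 0, 0.08, 0, -1],
    [0, 0, 0, 0, 0.06, 0, -1],
    [0, 0, 0, 0, 0, 0, -1],
    [0, 0, 0, 0, 0, 0, -1],
  ],
)

```text
time_s: 9.57
eef_pos: [608.4, -82.5, 41.1]
ee_rot: [-2.162, -2.278, 0.0]
ft_force: [0.6, 0.1, -5.1]
grip_width: 31.8
grip_force: 35.0
```

Run:
```python
from h import *
rel(627.3,-81.6,42,93.1)
```

```text
t 9.57 P [608.4 -82.5  41.1] psi 93.0 tz [-7.e-04  4.e-04 -1.e+00] w 31.8 gf 35.0 F [ 0.6  0.1 -5.1]
shift [-0.0004  0.0944 -0.0044] rows 0.47255101889799367 rz -0.0011 j [ 0.39  0.56 -0.48  1.85  0.34  0.82 -0.2 ]
```

arm_command(
  increments=[
    [0, 0, 0, 0, 0.02, -0.004, -1],
    [0, 0, 0, 0, 0.02, 0, -1],
    [0, 0, 0, 0, 0.02, 0, -1],
    [0, 0, 0, 0, 0.015, 0, -1],
    [0, 0, 0, 0, 0.01, 0, -1],
    [0, 0, 0, 0, 0.005, 0, -1],
    [0, 0, 0, 0, 0, 0, -1],
    [0, 0, 0, 0, 0, 0, -1],
    [0, 0, 0, 0, 0, 0, -1],
  ],
)

```text
time_s: 10.32
eef_pos: [626.2, -81.9, 42.6]
ee_rot: [-2.163, -2.278, 0.001]
ft_force: [-5.1, -1.4, -4.7]
grip_width: 31.7
grip_force: 35.0
```

Run:
```python
from h import *
rel(627.3,-81.6,42,93.1)
t=cap('top');s=cap('scene','s3.png')
i=s['image'][205:300,170:280];cv2.imwrite('pics/c3.png',cv2.cvtColor(cv2.resize(i,(660,570),interpolation=cv2.INTER_CUBIC),cv2.COLOR_RGB2BGR))
print([np.round(bot.state()['ft_force'],1) for _ in range(1)], np.round(bot.state()['torque'],2))
```

```text
t 10.32 P [626.2 -81.9  42.6] psi 92.97 tz [-6.e-04 -1.e-04 -1.e+00] w 31.7 gf 35.0 F [-5.1 -1.4 -4.7]
shift [0.0013 0.0057 0.0029] rows 0.03249129413680241 rz -0.0014 j [ 0.38  0.58 -0.47  1.81  0.34  0.84 -0.2 ]
[array([-4.8, -0.8, -5. ])] [-0.32  1.35 -0.02]
```

View pics/c3.png

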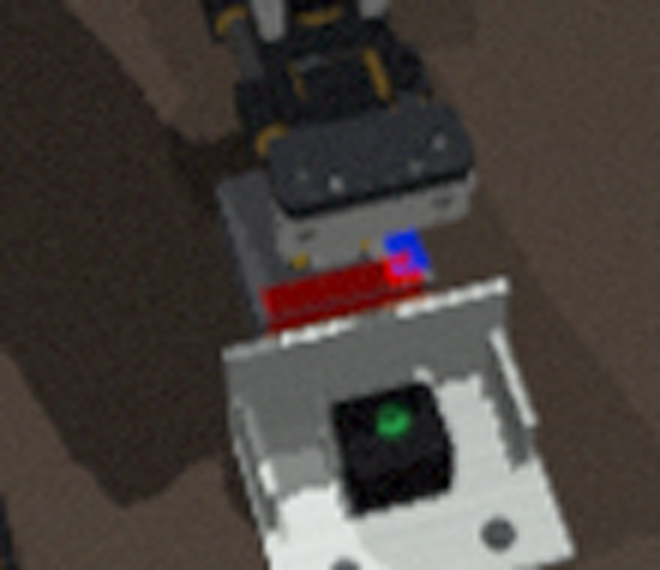

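The module is against the bar behind the bracket (red at about (223,257)), upright and square. The force of about 5 N means the bar is in about 11 mm. I'll hold for a second, back off, lift a little and turn.

arm_command(
  increments=[
    [0, 0, 0, 0, 0, 0, -1],
    [0, 0, 0, 0, 0, 0, -1],
    [0, 0, 0, 0, 0, 0, -1],
    [0, 0, 0, 0, 0, 0, -1],
    [0, 0, 0, 0, 0, 0, -1],
    [0, 0, 0, 0, 0, 0, -1],
    [0, 0, 0, 0, 0, 0, -1],
    [0, 0, 0, 0, 0, 0, -1],
    [0, 0, 0, 0, 0, 0, -1],
    [0, 0, 0, 0, 0, 0, -1],
  ],
)

```text
time_s: 11.25
eef_pos: [626.3, -81.9, 42.6]
ee_rot: [-2.163, -2.278, 0.001]
ft_force: [-4.1, -1.2, -4.8]
grip_width: 31.7
grip_force: 35.0
```

arm_command(
  increments=[
    [0, 0, 0, 0, -0.03, 0, -1],
    [0, 0, 0, 0, -0.06, 0, -1],
    [0, 0, 0, 0, -0.08, 0, -1],
    [0, 0, 0, 0, -0.08, -0.02, -1],
    [0, 0, 0, 0, -0.08, -0.03, -1],
    [0, 0, 0.03, 0, -0.02, 0, -1],
    [0, 0, 0.07, 0, 0, 0, -1],
    [0, 0, 0.07, 0, 0, 0, -1],
    [0, 0, 0.07, 0, 0, 0, -1],
    [0, 0, 0.07, 0, 0, 0, -1],
    [0, 0, 0.07, 0, 0, 0, -1],
    [0, 0, 0.07, 0, 0, 0, -1],
    [0, 0, 0.07, 0, 0, 0, -1],
    [0, 0, 0.07, 0, 0, 0, -1],
    [0, 0, 0.07, 0, 0, 0, -1],
    [0, 0, 0.07, 0, 0, 0, -1],
    [0, 0, 0.07, 0, 0, 0, -1],
    [0, 0, 0.07, 0, 0, 0, -1],
    [0, 0, 0.07, 0, 0, 0, -1],
    [0, 0, 0.06, 0, 0, 0, -1],
  ],
)

```text
time_s: 12.92
eef_pos: [557.5, -85.1, 53.2]
ee_rot: [-3.141, -0.073, -0.004]
ft_force: [0.5, 0.7, -4.0]
grip_width: 31.6
grip_force: 35.0
```

Run:
```python
from h import *
rel(556.5,-85.3,42,3.1)
P,a,R,st=pose();h=P[2]-40.9
s=cap('scene','s4.png');t=cap('top')
b=(185,200,250,245);m=mask(s,b,'blue');q=cv2.findNonZero(m).reshape(-1,2)
print([(int(y),*[int(v) for v in q[q[:,1]==y][:,0][[0,-1]]]) for y in np.unique(q[:,1])])
print(proj(s,box(P[0],P[1],np.radians(a),35,35.01,-35,35,h,h+34))[:4].round(1).tolist())
b2=(200,240,250,265);m3=mask(s,b2,'copper');q=cv2.findNonZero(m3).reshape(-1,2)
print([(int(y),*[int(v) for v in q[q[:,1]==y][:,0][[0,-1]]]) for y in np.unique(q[:,1])])
i=s['image'][190:270,180:260];cv2.imwrite('pics/c4.png',cv2.cvtColor(cv2.resize(i,(560,560),interpolation=cv2.INTER_CUBIC),cv2.COLOR_RGB2BGR))
```

```text
t 12.92 P [557.5 -85.1  53.2] psi 2.68 tz [ 2.5e-03  2.0e-04 -1.0e+00] w 31.6 gf 35.0 F [ 0.5  0.7 -4. ]
shift [-0.0052  0.0007  0.0562] rows 0.28240497626267747 rz -0.0047 j [ 0.14  0.43 -0.13  1.98  0.08  0.73 -1.56]
[(223, 226, 230), (224, 221, 230), (225, 217, 231), (226, 213, 231), (227, 210, 231), (228, 210, 231), (229, 210, 231), (230, 208, 231), (231, 207, 231), (232, 207, 231), (233, 207, 231), (234, 207, 231), (235, 207, 229), (236, 207, 225), (237, 207, 221), (238, 207, 217), (239, 208, 212), (240, 208, 208)]
[[205.1, 240.6], [204.3, 232.2], [232.7, 234.0], [232.6, 225.6]]
[(249, 239, 240), (250, 235, 241), (251, 231, 241), (252, 227, 242), (253, 223, 242), (254, 219, 240), (255, 215, 236), (256, 213, 232), (257, 213, 228), (258, 213, 224), (259, 213, 220), (260, 214, 216)]
```

View pics/c4.png

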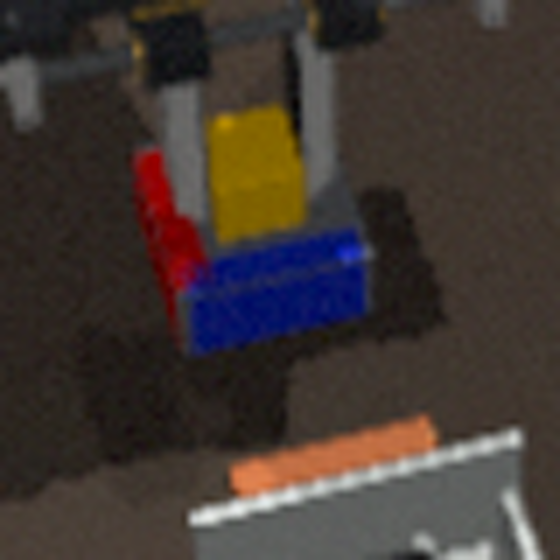

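The blue face (panel at about (219,232)) now points at the bar, the module is upright, and the bar is back at rest. I'm lowering and approaching again.

arm_command(
  increments=[
    [0, 0, -0.002, 0, -0.005, 0.03, -1],
    [0, 0, 0, 0, 0, 0.025, -1],
    [0, 0, 0, 0.04, 0, 0, -1],
    [0, 0, 0, 0.07, 0, 0, -1],
    [0, 0, 0, 0.07, 0, 0, -1],
    [0, 0, 0, 0.05, 0, 0, -1],
    [0, 0, 0, 0.02, 0, 0, -1],
    [0, 0, 0, 0, 0, 0, -1],
    [0, 0, 0, 0, 0, 0, -1],
  ],
)

```text
time_s: 13.77
eef_pos: [606.0, -81.7, 41.4]
ee_rot: [-3.14, -0.087, 0.001]
ft_force: [1.0, 1.4, -4.1]
grip_width: 32.0
grip_force: 35.0
```

Run:
```python
from h import *
rel(627,-80.7,42,3.1)
```

```text
t 13.77 P [606.  -81.7  41.4] psi 3.18 tz [-8.e-04  1.e-04 -1.e+00] w 32.0 gf 35.0 F [ 1.   1.4 -4.1]
shift [ 0.1049  0.0006 -0.0033] rows 0.5249189436310007 rz 0.0009 j [ 0.13  0.51 -0.13  1.87  0.09  0.76 -1.56]
```

arm_command(
  increments=[
    [0, 0, 0, 0.02, 0, -0.003, -1],
    [0, 0, 0, 0.025, 0, 0, -1],
    [0, 0, 0, 0.02, 0, 0, -1],
    [0, 0, 0, 0.02, 0, 0, -1],
    [0, 0, 0, 0.012, 0, 0, -1],
    [0, 0, 0, 0.006, 0, 0, -1],
    [0, 0, 0, 0, 0, 0, -1],
    [0, 0, 0, 0, 0, 0, -1],
    [0, 0, 0, 0, 0, 0, -1],
    [0, 0, 0, 0, 0, 0, -1],
    [0, 0, 0, 0, 0, 0, -1],
    [0, 0, 0, 0, 0, 0, -1],
  ],
)

```text
time_s: 14.77
eef_pos: [626.6, -80.7, 42.2]
ee_rot: [3.14, 0.086, -0.001]
ft_force: [-5.1, 0.1, -2.3]
grip_width: 31.7
grip_force: 35.0
```

Run:
```python
from h import *
rel(627,-80.7,42,3.1)
f=[]
for _ in range(4):
    t=cap('top');f.append(bot.state()['ft_force'])
print(np.round(f,1))
```

```text
t 14.77 P [626.6 -80.7  42.2] psi 3.15 tz [-9.e-04 -1.e-04 -1.e+00] w 31.7 gf 35.0 F [-5.1  0.1 -2.3]
shift [0.0021 0.0002 0.0008] rows 0.011297868387200857 rz 0.0005 j [ 0.12  0.54 -0.12  1.82  0.09  0.78 -1.57]
[[-4.8 -1.6 -1.2]
 [-4.8 -1.5 -2.2]
 [-5.3 -1.1 -1.7]
 [-4.  -1.1 -1.6]]
```

arm_command(
  increments=[
    [0, 0, 0, 0, 0, 0, -1],
    [0, 0, 0, 0, 0, 0, -1],
    [0, 0, 0, 0, 0, 0, -1],
    [0, 0, 0, 0, 0, 0, -1],
    [0, 0, 0, 0, 0, 0, -1],
    [0, 0, 0, 0, 0, 0, -1],
    [0, 0, 0, -0.02, 0, 0, -1],
    [0, 0, 0, -0.03, 0, 0, -1],
    [0, 0, 0, -0.02, 0, 0, -1],
    [0, 0, 0, -0.015, 0, 0, -1],
    [0, 0, 0, 0, 0, 0, -1],
    [0, 0, 0, 0, 0, 0.004, -1],
    [0, 0, 0, 0, 0, 0.003, -1],
    [0, 0, 0, 0, 0, 0, -1],
    [0, 0, 0, 0, 0, 0, -1],
  ],
)

```text
time_s: 16.22
eef_pos: [610.3, -81.4, 40.8]
ee_rot: [-3.14, -0.087, -0.0]
ft_force: [0.3, 0.1, -4.4]
grip_width: 31.9
grip_force: 35.0
```

Run:
```python
from h import *
rel(609,-82,41,3.1)
```

```text
t 16.22 P [610.3 -81.4  40.8] psi 3.16 tz [ 1.e-04  1.e-04 -1.e+00] w 31.9 gf 35.0 F [ 0.3  0.1 -4.4]
shift [-0.0067  0.0027 -0.0008] rows 0.0365575759976979 rz 0.0007 j [ 0.12  0.52 -0.12  1.86  0.09  0.76 -1.56]
```

arm_command(
  increments=[
    [0, 0, 0, 0, 0, 0.003, -1],
    [0, 0, 0, 0, 0, 0, -1],
    [0, 0, 0, 0, 0, 0, -1],
  ],
)

```text
time_s: 16.47
eef_pos: [610.1, -81.5, 40.2]
ee_rot: [-3.14, -0.087, 0.0]
ft_force: [-0.7, 0.1, -3.6]
grip_width: 31.9
grip_force: 35.0
```

arm_command(
  increments=[
    [0, 0, 0, 0, 0, 0.003, -1],
    [0, 0, 0, 0, 0, 0, -1],
    [0, 0, 0, 0, 0, 0, -1],
  ],
)

```text
time_s: 16.72
eef_pos: [610.1, -81.5, 39.7]
ee_rot: [-3.14, -0.087, 0.0]
ft_force: [-0.5, 1.3, -3.9]
grip_width: 31.8
grip_force: 35.0
```

arm_command(
  increments=[
    [0, 0, 0, 0, 0, 0.004, -1],
    [0, 0, 0, 0, 0, 0, -1],
    [0, 0, 0, 0, 0, 0, -1],
  ],
)

```text
time_s: 16.97
eef_pos: [610.1, -81.5, 38.9]
ee_rot: [-3.14, -0.086, 0.0]
ft_force: [0.1, 0.0, -3.6]
grip_width: 32.0
grip_force: 35.0
```

arm_command(
  increments=[
    [0, 0, 0, 0, 0, 0.004, -1],
    [0, 0, 0, 0, 0, 0, -1],
    [0, 0, 0, 0, 0, 0, -1],
  ],
)

```text
time_s: 17.22
eef_pos: [610.2, -81.6, 38.7]
ee_rot: [3.14, 0.086, 0.0]
ft_force: [-4.9, -0.9, 5.8]
grip_width: 31.6
grip_force: 35.0
```

The module is on the bench, so I'm releasing and rising.

arm_command(
  increments=[
    [0, 0, 0, 0, 0, -0.002, -0.2],
    [0, 0, 0, 0, 0, 0, -0.1],
    [0, 0, 0, 0, 0, 0, 0.1],
    [0, 0, 0, 0, 0, 0, 0.3],
    [0, 0, 0, 0, 0, 0, 0.3],
    [0, 0, 0, 0, 0, 0, 0.3],
    [0, 0, 0, 0, 0, -0.05, 0.3],
    [0, 0, 0, 0, 0, -0.1, 0.3],
    [0, 0, 0, 0, 0, -0.15, 0.3],
    [0, 0, 0, 0, 0, -0.15, 0.3],
    [0, 0, 0, 0, 0, -0.15, 0.3],
    [0, 0, 0, 0, 0, -0.15, 0.3],
    [0, 0, 0, -0.1, 0.15, -0.1, 0.3],
    [0, 0, 0, -0.1, 0.15, 0, 0.3],
    [0, 0, 0, -0.05, 0.15, 0, 0.3],
    [0, 0, 0, 0, 0.15, 0, 0.3],
    [0, 0, 0, 0, 0.15, 0, 0.3],
    [0, 0, 0, 0, 0.15, 0, 0.3],
    [0, 0, 0, 0, 0, 0, 0.3],
  ],
)

```text
time_s: 18.8
eef_pos: [568.9, -270.5, 209.2]
ee_rot: [3.138, 0.077, 0.0]
ft_force: [-1.0, -0.2, 0.1]
grip_width: 61.1
grip_force: 0.0
```

Run:
```python
from h import *
rel(600,-200,200,3.1)
t=cap('top','t5.png');s=cap('scene','s5.png')
f=lambda i:cv2.resize(i,(400,370),interpolation=cv2.INTER_CUBIC)
cv2.imwrite('pics/c5.png',np.hstack([f(cv2.imread('pics/t5.png')[75:185,230:350]),f(cv2.imread('pics/s5.png')[190:300,170:290])]))
for d in bot.find_in(s,'spare')[:2]+bot.find_in(t,'spare')[:2]: print(np.round(d['position']),d['score'])
```

```text
t 18.8 P [ 568.9 -270.5  209.2] psi 2.8 tz [ 2.0e-04 -2.4e-03 -1.0e+00] w 61.1 gf 0.0 F [-1.  -0.2  0.1]
shift [ 0.1725 -0.3445  0.0454] rows 1.9398783067994514 rz -0.0034 j [ 0.38  0.35 -0.05  1.7   0.02  1.09 -1.2 ]
[ 457. -315.   30.] 0.66
[ 435. -304.   31.] 0.83
[656. -75.  27.] 0.27
```

View pics/c5.png

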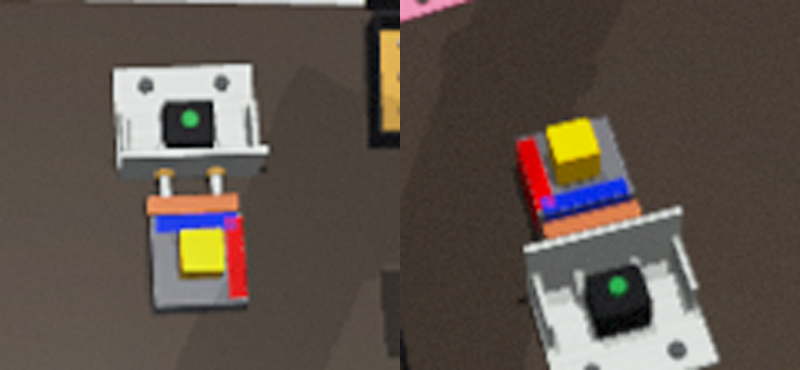

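The module stands upright in front of the bar, with blue towards it. I'll quantify the offset and check that the bar is free.

Run:
```python
from h import *
t=cap('top')
b=(262,118,316,141);m=mask(t,b,'copper')
print('bar',fit([(t,b,m,g_bar)],[651,-80,.053,9.9],[4,4,.05,3]))
hsv=cv2.cvtColor(t['image'],cv2.COLOR_RGB2HSV).astype(int);b=(270,138,310,165)
m=((abs(hsv[...,0]-27)<8)&(hsv[...,1]>140)).astype(np.uint8);print('cap',m[b[1]:b[3],b[0]:b[2]].sum(),fit([(t,b,m,g_cap)],[609,-82,.053],[4,4,.1]))
q=cv2.findNonZero(mask(t,(262,118,316,141),'copper')).reshape(-1,2);print(q.min(0),q.max(0))
for k in('blue','red'):
  mm=mask(t,(262,130,316,170),k);w=unproj(t,cv2.findNonZero(mm).reshape(-1,2).astype(float),34)[:,:2];r=cv2.minAreaRect(w.astype(np.float32));print(k,w.mean(0).round(1),np.round(cv2.boxPoints(r),1).tolist())
```

```text
bar (array([ 6.53341454e+02, -8.04092636e+01,  5.20458919e-02,  7.87133211e+00]), np.float64(7.75439453125))
cap 182 (array([ 6.10210576e+02, -8.32811333e+01, -7.91364095e-03]), np.float64(23.333740234375))
[274 132] [301 138]
blue [638.7 -76.8] [[630.7000122070312, -52.20000076293945], [635.2000122070312, -111.30000305175781], [646.5, -110.4000015258789], [642.0, -51.29999923706055]]
red [ 608.7 -111.8] [[580.5999755859375, -106.19999694824219], [581.4000244140625, -120.19999694824219], [640.5, -116.9000015258789], [639.7000122070312, -102.9000015258789]]
```

```bash
python3 -c "
from plant import bot
print(bot.close_job())"
```

```text
the job is handed in; nothing more can be done
None
```

I pressed the yellow-capped module's red face and then its blue face about 10–12 mm into the bar, holding each for about a second. It now stands upright about 6 mm in front of the bar with blue towards it. Sideways it was about 1–2 mm off centre, and in the presses the block's middle sat 2–3 mm above the bar's. I never went near the spare, and I handed the job in at about 19 s; no verdict came back.

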